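Push a jammed tube out of its rotor sleeve

ROBOT

A 7-joint arm with a two-finger parallel gripper is mounted at the origin on a cart in front of the work surface, level with it; the furniture and walls round the work are solid. World frame = base frame: x ahead of the robot, y to its left, z up, the work surface at z = 0. Lengths are in m, angles in degrees, forces in N, time in s.
With the tool pointing down it reaches from about 0.4 to 0.875 m from the base axis. Payload 6.5 kg.
Tool frame: the origin (TCP) lies midway between the tips of the shut fingers; the grasp point (between the pads) lies 19 mm behind it (r.grip_point_offset is the distance from the TCP to the grasp point, in m); z points along the fingers, y is the line along which they close (so a half turn about z gives the same grasp; the last joint's range is limited). The gripper opens to 88 mm and grips with 3 to 60 N. Pads are 18 mm wide; open, the fingers measure 123 mm over their backs; the gripper's body (75 mm by 187 mm) begins 45 mm behind the grasp point.
Start: joints at [-76.043, 30.733, -0.252, 88.115, 0.149, 61.152, -4.079], TCP at [0.198, 0.619, 0.239] pointing down, gripper open.
Joint ranges: [-154.64, 154.64], [-21.42, 123.67], [-72.66, 72.17], [13.99, 137.28], [-74.86, 254.86], [10.95, 109.41], [-158.01, 158.01]. Speed limits (degrees/s): [136.94, 136.94, 180, 180, 180, 180, 180].

INTERFACE

Orientations are given as [roll, pitch, yaw] about the fixed x, y, z axes, in that order (R = Rz(yaw) Ry(pitch) Rx(roll)).
In Python, from bench import r, imaging gives the robot as it stands.
- The arm moves only by the tool arm_command, never from a script. Its argument "steps" is a list of rows, each a list of 2 entries, a list of its own where there are three numbers: the shift along the tool's x, y, z in cm, then the turn about the tool's z in rad. In form: [[[dx, dy, dz], turn], ...]. A call has 1 to 8 rows; each row is the pose to reach, as a shift and turn from the pose commanded when the call began, along the tool's axes at that moment; what a row does not reach only later rows make up. A row lasts 1/10 s, in which the tool goes at most 50 mm and 8.59 degrees, less where a joint would pass 70% of its speed; a pose out of reach is approached as far as the arm can. A call with a gripper value outside its range is refused whole. "jaw" is the finger opening in cm, from 0 to 8.81, set as the call begins (left out, the last holds). The fingers move at their own pace and stop on an object; "force" is the grip in N (left out, the last holds). Time passes only in rows, so rows that repeat a pose let the fingers close. It gives the time, the measured TCP pose, the force, the opening and the grip force at its end, in the units of the state.
- r.read_state(): the state, without advancing time (a new reading comes with each control period).
- imaging.capture(name): name is "scene" or "top" or "wrist"; returns the picture (384x512x3 uint8, red, green, blue); there is no depth.
- imaging.get_calibration(name): a dict with "fx", "fy", "cx", "cy" (pixels), "pose" (4x4, takes a point from camera to world coordinates). Camera axes: x right, y down, z forward; pixel columns grow to the right and rows downward; lengths in m; the calibration is good to about 2 mm. A picture is of the moment at which its call begins: read the wrist's pose just before it. get_calibration takes no time and is no camera call; for the wrist camera it gives the pose at the moment of the call.
- r.hand_in(): hands the job in; it is judged then, once.
The state is a dict: "time": time; "joints": joint angles; "qd": joint speeds; "joint_efforts": joint torques, N m; "position": TCP position; "orientation": TCP orientation; "contact_force": force on the tool from outside, world axes, zero at the start; "moment": the same for the moment, N m; "opening": opening from 0.0 (shut) to 1.0 (fully open); "finger_force": force on a finger pad.
Only numpy, scipy, OpenCV 4.12 (cv2) and the standard library are available. Lean on these libraries where they do the work, as an engineer would, in place of code of your own. Each camera call takes 0.05 s, during which the arm holds its last target. There are 200 camera calls.

TASK

A centrifuge tube has jammed in its sleeve, which is clamped upside down on the extraction stand. Take the thin ejector rod with the blue handle from its block, push it down through the hole in the top of the sleeve until the tube drops into the catch tray below, and stand the rod in its block again. Draw the catch tray all the way out to the front with the tube in it (it has a ribbed thumb pad to press on), and leave everything else where it is.

Things in the scene. Friction and masses are not known exactly. Their poses are not given: they have to be found in the camera images.
- stand: Fixed extraction stand: aluminium base plate 165 x 150 x 10 mm, two cheeks and a bridge plate (66 mm deep, 126 wide, top at z = 107 mm) in which a dark blue rotor sleeve, 39 mm across, is clamped mouth down. Two black thumbscrews beside it reach z = 128 mm. Origin on the worktop below the sleeve's axis; z up, -x is the front, towards which the tray is drawn (it faces roughly the robot).
- eject_hole (a point): Centre of the ejector hole in the sleeve's top face, 167 mm above the worktop. The hole is 14 mm across, through the 10 mm thick end of the sleeve, with a countersink 25 mm across at the top. The 27 mm bore below it runs down to the mouth, 93 mm above the worktop, 74 mm below this point.
- jammed_tube: Centrifuge tube, 25 mm across, 62 mm long, orange cap, about 35 g, upside down in the sleeve: its rounded end is 11 mm below the ejector hole's top, its cap level with the mouth. Two sprung rubber pads in the mouth hold it with 7 to 15 N until it is pushed about 50 mm down; then it drops some 25 mm into the tray. Origin at the centre of its cap end, z towards the rounded end.
- tube_mid (a point): Centre of the jammed tube, 31 mm from either end.
- thin_rod: Thin ejector rod, about 90 g: steel shaft 10 mm across, 82 mm long, under a blue handle 23 mm across, 48 mm long, whose underside is a shoulder that stops on the sleeve's top. It stands upright in one of the block's two sockets. Origin at the centre of the shaft's lower end, z up along the rod; the handle runs from z = 82 to 130 mm.
- rod_tip (a point): Lower end of the thin rod's shaft.
- rod_handle (a point): Point on the axis of the thin rod's handle where it is best gripped, 112 mm above its tip.
- thick_rod: Thick ejector rod with a yellow handle, of the same lengths, but with a shaft 15 mm across, for larger sleeves: it does not go through this hole. Origin at the lower end of its shaft. Leave it in the block.
- rod_block: Grey block, fixed to the worktop, that holds the two rods side by side along its y axis, 64 mm apart: 62 x 122 mm, its top 62 mm above the worktop. Origin on the worktop at its centre, z up. The sockets are 19 mm across, 55.5 mm deep.
- socket0 (a point): Floor of the socket at the block's y = -32 mm, 6.5 mm above the worktop.
- socket1 (a point): Floor of the socket at the block's y = +32 mm, 6.5 mm above the worktop.
- tray (a joint): How far the catch tray is drawn out, m: 0 is fully in under the sleeve, 0.09 fully out at its stop; it starts nearly in. It slides along the stand's -x with about 1.5 N of friction plus some drag that grows with speed.
- tray_pad (a point): Centre of the black ribbed rubber thumb pad (46 mm long, 62 mm wide, top 19 mm above the worktop) on the flat front apron of the white catch tray; it moves with the tray. It is 94 mm in front of the sleeve's axis when the tray is in. Pressed with 5 to 15 N from above it can be dragged.
- tray_floor (a point): Centre of the tray's padded floor, 19 mm above the worktop, right below the sleeve when the tray is in. The pocket is 82 mm square inside, with walls 26 mm high.
- lab_timer: White digital timer, 43 x 66 x 64 mm, a bystander. Origin at the centre of its underside.
- bottle_amber: Amber reagent bottle with a red cap, 48 mm across, 100 mm high, a bystander. Origin at the centre of its underside.
- slide_box: Orange and white carton of slides, 32 x 82 x 34 mm, a bystander. Origin at the centre of its underside.
There are look-alikes about, which are no part of the job. There is more than one size of the thin_rod; the one meant has the size given above.

How it is judged:
By the outcome, as a careful person would: the job done as asked, in the order asked, and still so for the second after the job is handed in, with the robot touching nothing.
It also fails if it takes over 67 s, if anything falls off the work surface, if the arm or the gripper's body presses on something with over 40 N, if the wrist force passes 120 N, or if a joint passes its speed limit or range.

## Working session

There is one attempt and no reset: what is moved stays moved. The work goes in short steps, Python scripts to look and compute and a tool call to move; the robot and the scene stay as the last step left them, time stands still between calls to the robot, and variables do not carry over. Pictures are saved under pics/ and viewed, at most 10 in all, crops included, and the job is handed in when it is done.

Besides the shell and the picture viewer there is one more tool, called after "Emit:" by a JSON object that holds its "method" and its "body", one argument or row to a line. arm_command: Moves the arm, as the interface text tells. Its arguments: {"type":"object","properties":{"steps":{"type":"array","items":{"type":"array"}},"jaw":{"type":"number"},"force":{"type":"number"}},"required":["steps"]}

```bash
mkdir -p pics; ls; python3 - <<'E'
from bench import r, imaging
import cv2,numpy as np
for n in("scene","top"):
    a=imaging.capture(n); cv2.imwrite(f"pics/{n}0.png",a[:,:,::-1])
    c=imaging.get_calibration(n);print(n,c["fx"],c["cx"],c["cy"],np.round(c["pose"],3).tolist())
s=r.read_state();print(s)
E
```

```text
pics
scene 347.68305508703384 258.8121434559013 186.7341350499917 [[0.832, -0.426, 0.356, 0.204], [-0.555, -0.633, 0.539, -0.347], [-0.004, -0.646, -0.763, 0.788], [0.0, 0.0, 0.0, 1.0]]
top 438.1278895102596 251.16431605372975 191.83608553929045 [[-0.016, -0.997, 0.08, 0.455], [-0.999, 0.018, 0.027, 0.089], [-0.028, -0.08, -0.996, 1.105], [0.0, 0.0, 0.0, 1.0]]
{'time': 0.1, 'joints': array([-76.04186304,  30.77163532,  -0.25464958,  88.16335388,
         0.150718  ,  61.15654426,  -4.07883667]), 'qd': array([ 0.06850907,  0.0009929 ,  0.02812096, -0.12732428,  0.00962385,
       -0.08950912, -0.03730253]), 'joint_efforts': array([ 1.83686461e-03, -5.72081172e+01,  9.93688926e-01, -2.52229500e+01,
       -5.61318977e-02,  1.35291601e-02,  6.52648896e-05]), 'position': array([0.19801992, 0.61851001, 0.23795534]), 'orientation': array([-1.79909143e+02,  8.10431750e-03,  1.62254749e+02]), 'contact_force': array([-0.02371119, -1.28532063,  0.46915233]), 'moment': array([0.03380848, 0.00702632, 0.0219442 ]), 'finger_force': 0.0, 'opening': 0.998830724658622}
```

View pics/scene0.png

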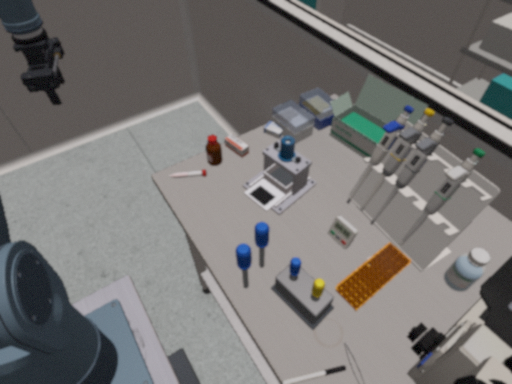

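View pics/top0.png

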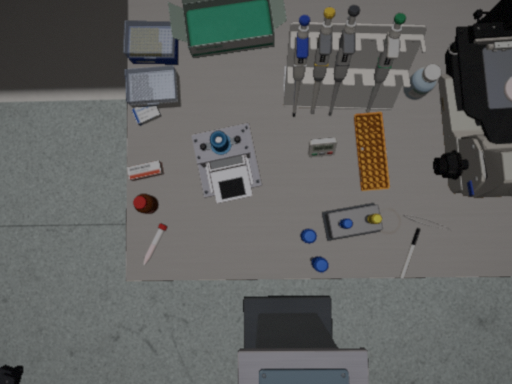

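```bash
cat > h.py <<'E'
import cv2,numpy as np
from bench import r,imaging
def ray(c,u,v):
    P=np.array(c["pose"]);d=P[:3,:3]@[(u-c["cx"])/c["fx"],(v-c["cy"])/c["fy"],1];return P[:3,3],d
def onz(c,u,v,z):
    o,d=ray(c,u,v);return o+d*(z-o[2])/d[2]
def tri(a,b):
    (o1,d1),(o2,d2)=a,b
    t=np.linalg.lstsq(np.c_[d1,-d2],o2-o1,rcond=None)[0];p,q=o1+t[0]*d1,o2+t[1]*d2
    return (p+q)/2,np.linalg.norm(p-q)
def blobs(a,lo,hi,amin=15):
    m=cv2.inRange(cv2.cvtColor(a,cv2.COLOR_RGB2HSV),lo,hi)
    n,l,s,c=cv2.connectedComponentsWithStats(m)
    return [(s[i].tolist(),np.round(c[i],1).tolist()) for i in range(1,n) if s[i][4]>=amin]
E
python3 - <<'E'
from h import *
for n in("scene","top"):
    a=cv2.imread(f"pics/{n}0.png")[:,:,::-1].copy()
    c=imaging.get_calibration(n)
    for nm,lo,hi in(("blue",(105,150,60),(125,255,255)),("yellow",(22,150,100),(32,255,255)),("sleeve",(95,120,40),(108,255,255))):
        for s,ce in blobs(a,lo,hi): print(n,nm,s,ce,np.round(onz(c,*ce,.136),3)[:2] if n=="top" else "")
t=cv2.imread("pics/top0.png");s=cv2.imread("pics/scene0.png")
R=lambda x,w,h:cv2.resize(x,(w,h),interpolation=cv2.INTER_CUBIC)
A=R(t[115:215,185:285],400,400);B=R(t[190:290,295:395],400,400)
cv2.imwrite("pics/crop1.png",np.hstack([A,B]))
E
```

```text
scene blue [405, 106, 7, 6, 27] [408.3, 108.6] 
scene blue [324, 118, 7, 6, 21] [327.6, 120.8] 
scene blue [384, 122, 18, 10, 110] [392.0, 126.5] 
scene blue [256, 223, 12, 25, 238] [261.5, 234.1] 
scene blue [237, 245, 13, 25, 266] [243.4, 256.1] 
scene blue [291, 259, 9, 17, 119] [294.8, 266.3] 
scene yellow [425, 108, 10, 8, 57] [429.4, 111.5] 
scene yellow [314, 279, 10, 11, 85] [318.5, 284.3] 
scene sleeve [279, 137, 15, 24, 217] [286.1, 150.0] 
scene sleeve [257, 224, 10, 9, 51] [261.8, 227.3] 
scene sleeve [238, 245, 11, 10, 63] [243.1, 249.3] 
scene sleeve [293, 259, 6, 6, 24] [295.4, 261.3] 
top blue [300, 16, 9, 9, 70] [304.0, 19.9] [ 0.925 -0.011]
top blue [297, 38, 11, 20, 204] [301.9, 47.9] [ 0.859 -0.005]
top blue [469, 181, 4, 14, 21] [470.9, 187.2] [ 0.535 -0.366]
top blue [340, 219, 12, 9, 80] [346.2, 223.0] [ 0.461 -0.092]
top blue [301, 230, 15, 13, 154] [308.2, 235.7] [ 0.434 -0.008]
top blue [312, 257, 16, 15, 170] [319.9, 264.0] [ 0.373 -0.032]
top yellow [324, 8, 11, 9, 76] [329.1, 11.9] [ 0.942 -0.069]
top yellow [372, 214, 9, 9, 57] [376.0, 218.3] [ 0.47  -0.157]
top sleeve [210, 132, 20, 22, 244] [219.5, 142.0] [0.647 0.185]
```

View pics/crop1.png

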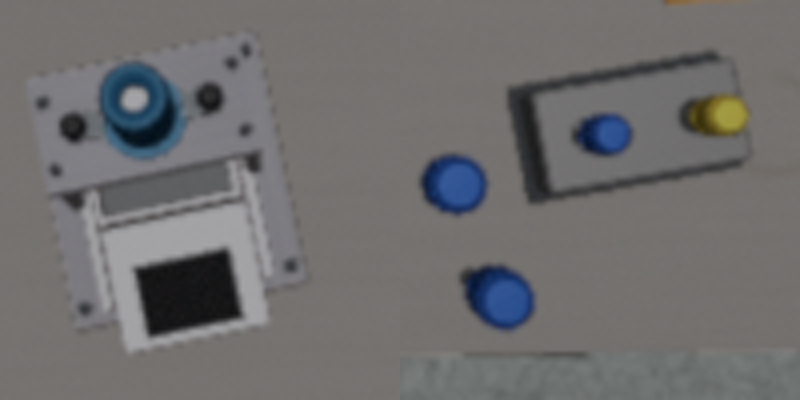

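```bash
python3 - <<'E'
from h import *
c=imaging.get_calibration("top");s=imaging.get_calibration("scene")
f=lambda u,v,z:np.round(onz(c,u,v,z),4)[:2]
h=f(218.1,139.4,.167);b=f(347,223.3,.1365);y=f(376.5,218.3,.1365);p=f(231.8,189,.019)
t1=f(185+73/4-.4,115+127/4-.4,.128);t2=f(185+209/4-.4,115+97/4-.4,.128)
ang=lambda d:np.degrees(np.arctan2(d[1],d[0]))
print("hole",h,"screwmid",(t1+t2)/2,"stand yaw",ang(t1-t2)-90,ang(h-p),"pad",p,np.linalg.norm(h-p))
print("blue",b,"yel",y,np.linalg.norm(b-y),"block yaw",ang(b-y)-90)
for n,a,bb in(("blue",(347.3,223.3),(295.4,260.5)),("A",(308.5,236),(261.8,226)),("B",(320.5,264.5),(243,248.5)),("sleeve",(218.1,139.4),(288,140))):
    print(n,tri(ray(c,*a),ray(s,*bb)))
w=imaging.get_calibration("wrist");st=r.read_state()
from scipy.spatial.transform import Rotation as Ro
T=np.eye(4);T[:3,:3]=Ro.from_euler("xyz",st["orientation"],degrees=True).as_matrix();T[:3,3]=st["position"]
print(np.round(T,3)); print(np.round(np.linalg.inv(T)@w["pose"],3),w["fx"],w["cx"],w["cy"])
E
```

```text
hole [0.6462 0.1845] screwmid [0.64675 0.1846 ] stand yaw 11.35274375834166 10.652185049067771 pad [0.5505 0.1665] 0.09737807761503614
blue [ 0.4602 -0.0938] yel [ 0.4701 -0.1583] 0.06525534460869853 block yaw 8.726135776298747
blue (array([ 0.46042923, -0.09520303,  0.13323634]), np.float64(0.000604365920006405))
A (array([ 0.43529177, -0.00580112,  0.17205414]), np.float64(0.0018105451830738428))
B (array([ 0.37457756, -0.02915163,  0.17038935]), np.float64(0.00021762461866030585))
sleeve (array([0.64723831, 0.18415469, 0.16583166]), np.float64(0.0018736957629253352))
[[-0.952  0.305 -0.     0.198]
 [ 0.305  0.952 -0.002  0.619]
 [-0.    -0.002 -1.     0.238]
 [ 0.     0.     0.     1.   ]]
[[-0.    -0.946 -0.323  0.085]
 [ 1.     0.    -0.001 -0.001]
 [ 0.001 -0.323  0.946 -0.145]
 [ 0.     0.     0.     1.   ]] 301.71585920780836 255.7587736380811 191.06826961981687
```

Blue handles that could be taken for it, in the top view: in the block (347,223), 23 mm across with its top at 0.133; free-standing A (308,236) and B (320,264), both ~32 mm across and 0.17 high. The one in the block fits the description, and the crop confirms it. The sleeve top is at (218,139), the pad at (232,189) and the thumbscrews at (203,147) and (237,139). Moving now.

Emit:
{"method": "arm_command", "body": {
  "steps": [
    [[-33,-22.5,0],1.1],
    [[-33,-22.5,0],1.1],
    [[-33,-22.5,0],1.1],
    [[-33,-22.5,0],1.1],
    [[-33,-22.5,0],1.1],
    [[-33,-22.5,0],1.1],
    [[-33,-22.5,0],1.1],
    [[-33,-22.5,0],1.1]
  ],
  "jaw": 6,
  "force": 20
}}

```text
time: 0.9
position: [0.4446, 0.3023, 0.2386]
orientation: [-180.0, 0.0, 99.0]
contact_force: [0.6, 0.2, -0.2]
opening: 0.681
finger_force: 0.0
```

Emit:
{"method": "arm_command", "body": {
  "steps": [
    [[-39.4,-4.6,0],0],
    [[-39.4,-4.6,0],0],
    [[-39.4,-4.6,0],0],
    [[-39.4,-4.6,0],0],
    [[-39.4,-4.6,0],0],
    [[-39.4,-4.6,0],0],
    [[-39.4,-4.6,0],0],
    [[-39.4,-4.6,0],0]
  ]
}}

```text
time: 1.7
position: [0.4611, -0.0943, 0.2388]
orientation: [180.0, -0.0, 99.2]
contact_force: [1.1, -1.2, -1.0]
opening: 0.679
finger_force: 0.0
```

```bash
cat >> h.py <<'E'
from scipy.spatial.transform import Rotation as Ro
def to(x,y,z,tooly=None):
    s=r.read_state();R=Ro.from_euler("xyz",s["orientation"],degrees=True).as_matrix()
    print("t",round(s["time"],2),"pos",np.round(s["position"],4),"yaw",np.round(s["orientation"],1),"shift cm",np.round(100*R.T@(np.array([x,y,z])-s["position"]),2))
E
python3 - <<'E'
from h import *
to(.4603,-.0945,.0995)
a=imaging.capture("wrist");cv2.imwrite("pics/w1.png",a[:,:,::-1]);c=imaging.get_calibration("wrist")
for b in blobs(a,(105,150,60),(125,255,255),40):print(b,np.round(onz(c,*b[1],.1365),4))
for b in blobs(a,(22,150,100),(32,255,255),40):print(b,np.round(onz(c,*b[1],.1365),4))
E
```

```text
t 1.7 pos [ 0.4611 -0.0943  0.2388] yaw [180.   -0.   99.2] shift cm [-1.000e-02 -9.000e-02  1.393e+01]
([214, 67, 44, 36, 624], [232.9, 85.1]) [ 0.4295 -0.0212  0.1365]
([121, 83, 62, 39, 1783], [149.6, 102.3]) [ 0.3663 -0.0438  0.1365]
([242, 174, 24, 28, 526], [253.2, 187.8]) [ 0.4575 -0.1017  0.1365]
([242, 233, 22, 27, 348], [252.4, 243.3]) [ 0.4648 -0.1553  0.1365]
```

View pics/w1.png

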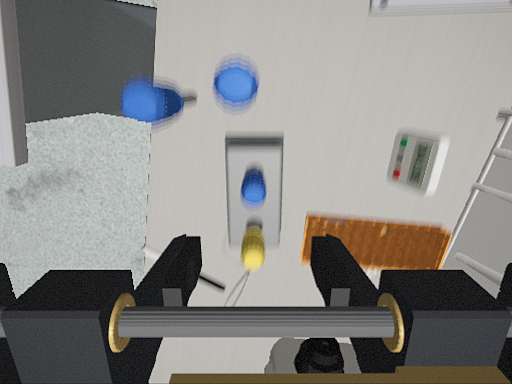

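The wrist picture shows block blue at (253,188), yellow at (253,255), A at (236,85) and B at (145,101). It is blurred by motion, so I'll retake it at rest.

```bash
python3 - <<'E'
from h import *
to(.4603,-.0945,.0995)
c=imaging.get_calibration("wrist")
a=imaging.capture("wrist");cv2.imwrite("pics/w2.png",a[:,:,::-1])
for lo,hi in(((105,120,40),(125,255,255)),((20,120,60),(34,255,255))):
  for b in blobs(a,lo,hi,40):print(b,np.round(onz(c,*b[1],.1365),4))
# predicted pixels of handle top & bottom for top-camera estimate
P=np.linalg.inv(c["pose"])
for p in((.4603,-.0945,.1365),(.4603,-.0945,.0885),(.4701,-.1583,.1365),(.4701,-.1583,.0885)):
    q=P@[*p,1];print(p,c["fx"]*q[0]/q[2]+c["cx"],c["fy"]*q[1]/q[2]+c["cy"])
cv2.imwrite("pics/w2c.png",cv2.resize(a[150:290,190:320,::-1],(520,560),interpolation=cv2.INTER_CUBIC))
E
```

```text
t 1.75 pos [ 0.4608 -0.1026  0.2393] yaw [179.9   0.3  98.7] shift cm [ 0.87  0.06 13.98]
([214, 38, 47, 52, 1818], [237.5, 63.7]) [ 0.431  -0.0055  0.1365]
([120, 60, 65, 52, 2465], [150.5, 85.4]) [ 0.3665 -0.031   0.1365]
([243, 158, 26, 34, 702], [255.5, 174.9]) [ 0.4577 -0.09    0.1365]
([244, 218, 24, 38, 756], [255.3, 236.9]) [ 0.4664 -0.1484  0.1365]
([377, 293, 27, 60, 380], [391.9, 320.7]) [ 0.6188 -0.222   0.1365]
([110, 294, 25, 59, 395], [119.8, 319.8]) [ 0.3441 -0.2626  0.1365]
([183, 366, 282, 18, 2091], [338.3, 376.9]) [ 0.5832 -0.3057  0.1365]
([462, 367, 49, 17, 430], [483.8, 375.1]) [ 0.7413 -0.279   0.1365]
([170, 374, 16, 10, 90], [176.7, 378.8]) [ 0.4067 -0.3353  0.1365]
(0.4603, -0.0945, 0.1365) 257.6986006748728 180.38154964550435
(0.4603, -0.0945, 0.0885) 257.3674270288453 166.33934562830976
(0.4701, -0.1583, 0.1365) 257.6194701951509 246.86676266474083
(0.4701, -0.1583, 0.0885) 257.320895327058 224.4767008103234
```

View pics/w2c.png

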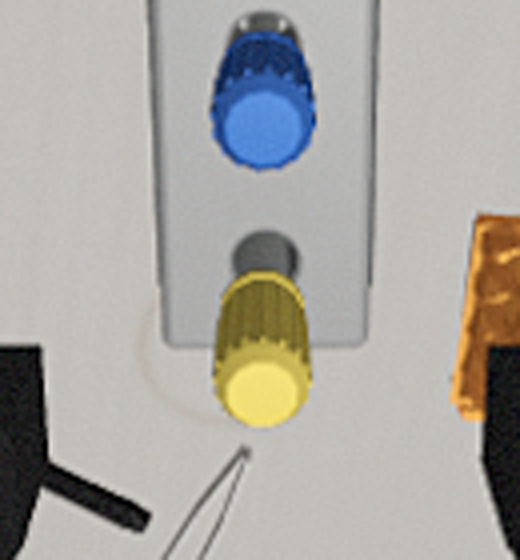

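The crop shows the thin blue rod's top at (255.7,180.2) and the yellow one's at (256,248), within 2 mm of the top-camera estimate. The arm had overshot, so I'll let it settle.

Emit:
{"method": "arm_command", "body": {
  "steps": [
    [[0,0,2],0],
    [[0,0,5],0],
    [[0,0,5],0],
    [[0,0,5],0],
    [[0,0,5],0]
  ]
}}

```text
time: 2.3
position: [0.4624, -0.0919, 0.1898]
orientation: [179.9, 0.0, 99.2]
contact_force: [-0.2, -0.5, 0.4]
opening: 0.68
finger_force: 0.0
```

```bash
python3 - <<'E'
from h import *
to(.4597,-.0945,.0995)
E
```

```text
t 2.3 pos [ 0.4624 -0.0919  0.1898] yaw [179.9   0.   99.2] shift cm [-0.21 -0.32  9.03]
```

Emit:
{"method": "arm_command", "body": {
  "steps": [
    [[-0.2,-0.3,1],0],
    [[-0.2,-0.3,4],0],
    [[-0.2,-0.3,7],0],
    [[-0.2,-0.3,9],0],
    [[-0.2,-0.3,9],0],
    [[-0.2,-0.3,9],0],
    [[-0.2,-0.3,9],0]
  ]
}}

```text
time: 3.0
position: [0.4599, -0.0948, 0.0999]
orientation: [179.9, 0.0, 99.2]
contact_force: [-0.3, 0.1, 0.1]
opening: 0.681
finger_force: 0.0
```

```bash
python3 - <<'E'
from h import *
to(.4597,-.0945,.0995)
E
```

```text
t 3.0 pos [ 0.4599 -0.0948  0.0999] yaw [179.9   0.   99.2] shift cm [ 0.03 -0.01  0.04]
```

Emit:
{"method": "arm_command", "body": {
  "steps": [
    [[0,0,0],0],
    [[0,0,0],0],
    [[0,0,0],0],
    [[0,0,0],0],
    [[0,0,0],0],
    [[0,0,0],0],
    [[0,0,0],0],
    [[0,0,0],0]
  ],
  "jaw": 1,
  "force": 40
}}

```text
time: 3.8
position: [0.4591, -0.0946, 0.0988]
orientation: [180.0, 0.0, 99.2]
contact_force: [1.4, 0.6, 2.2]
opening: 0.251
finger_force: 40.0
```

Emit:
{"method": "arm_command", "body": {
  "steps": [
    [[0,0,-1.5],0],
    [[0,0,-4.5],0],
    [[0,0,-8],0],
    [[0,0,-12],0],
    [[0,0,-16],0],
    [[0,0,-18.5],0],
    [[0,0,-19.5],0],
    [[0,0,-19.5],0]
  ]
}}

```text
time: 4.6
position: [0.4594, -0.0945, 0.2942]
orientation: [179.9, -0.0, 99.2]
contact_force: [-0.3, -0.7, -1.4]
opening: 0.249
finger_force: 40.0
```

```bash
python3 - <<'E'
from h import *
to(.6465,.1845,.29)
s=r.read_state();print(s["opening"],s["finger_force"],s["contact_force"],s["joints"])
E
```

```text
t 4.6 pos [ 0.4594 -0.0945  0.2942] yaw [179.9  -0.   99.2] shift cm [24.53 22.95  0.46]
0.24926494562583806 39.996542539447546 [-0.30199319 -0.74049787 -1.3799487 ] [-23.26589354   9.60348956  33.34337625 112.4554545   -6.15044681
  59.55611995  22.0656846 ]
```

Emit:
{"method": "arm_command", "body": {
  "steps": [
    [[1.7,1.6,0],0],
    [[5.1,4.8,0],0],
    [[8.6,8,0],0],
    [[12,11.2,0],0],
    [[15.5,14.4,0],0],
    [[19,17.7,0],0],
    [[22.5,20.9,0],0],
    [[24.5,22.9,0.4],0]
  ]
}}

```text
time: 5.4
position: [0.6459, 0.1884, 0.2864]
orientation: [-179.8, -0.1, 99.4]
contact_force: [-0.1, 0.3, -1.5]
opening: 0.248
finger_force: 40.0
```

Emit:
{"method": "arm_command", "body": {
  "steps": [
    [[0,0,0],0],
    [[0,0,0],0],
    [[0,0,0],0],
    [[0,0,0],0],
    [[0,0,0],0]
  ]
}}

```text
time: 5.9
position: [0.6456, 0.1829, 0.29]
orientation: [180.0, -0.0, 99.1]
contact_force: [-0.6, 0.2, -0.7]
opening: 0.25
finger_force: 40.0
```

```bash
python3 - <<'E'
from h import *
to(.6465,.1845,.274)
c=imaging.get_calibration("wrist")
a=imaging.capture("wrist");b=imaging.capture("scene")
P=np.linalg.inv(c["pose"]);p=r.read_state()["position"]
for q0 in((.6465,.1845,.167),(p[0],p[1],p[2]-.0923)):
    q=P@[*q0,1];print(c["fx"]*q[0]/q[2]+c["cx"],c["fy"]*q[1]/q[2]+c["cy"])
W=cv2.resize(a[130:330,160:360,::-1],(400,400),interpolation=cv2.INTER_CUBIC)
S=cv2.resize(b[80:200,240:340,::-1],(400,480),interpolation=cv2.INTER_CUBIC)[:400]
cv2.imwrite("pics/c3.png",np.hstack([W,S]))
E
```

```text
t 5.9 pos [0.6456 0.1829 0.29  ] yaw [180.   -0.   99.1] shift cm [0.14 0.12 1.6 ]
258.1186077192621 181.40051007132448
257.231322596495 193.28235899577894
```

View pics/c3.png

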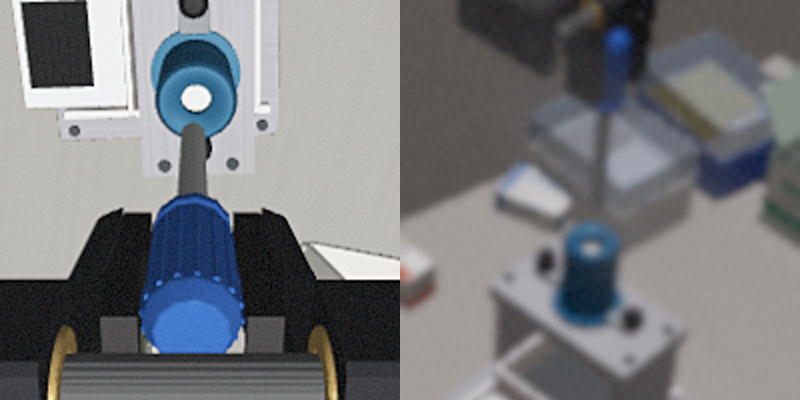

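The hole is at wrist pixel (258.3,178.4) and the shaft tip at about (256.5,193). I'll lower the rod to just above the sleeve and compare the two there.

Emit:
{"method": "arm_command", "body": {
  "steps": [
    [[0.1,0.1,0.8],0],
    [[0.2,0.1,1.6],0],
    [[0.2,0.1,2.1],0],
    [[0.2,0.1,2.1],0],
    [[0.2,0.1,2.1],0]
  ]
}}

```text
time: 6.5
position: [0.6464, 0.1861, 0.2685]
orientation: [-180.0, 0.0, 99.2]
contact_force: [-0.7, 0.0, -1.3]
opening: 0.244
finger_force: 40.0
```

```bash
python3 - <<'E'
from h import *
to(.6465,.1845,.2593)
c=imaging.get_calibration("wrist")
a=imaging.capture("wrist");b=imaging.capture("top")
P=np.linalg.inv(c["pose"]);p=r.read_state()["position"]
for q0 in((.6465,.1845,.167),(p[0],p[1],p[2]-.0923)):
    q=P@[*q0,1];print(c["fx"]*q[0]/q[2]+c["cx"],c["fy"]*q[1]/q[2]+c["cy"])
W=cv2.resize(a[150:230,215:295,::-1],(600,600),interpolation=cv2.INTER_CUBIC)
cv2.imwrite("pics/c4.png",W)
E
```

```text
t 6.5 pos [0.6464 0.1861 0.2685] yaw [-180.     0.    99.2] shift cm [-0.16 -0.01  0.92]
256.871320627202 191.97512666326023
257.37668110420384 194.04108400160476
```

View pics/c4.png

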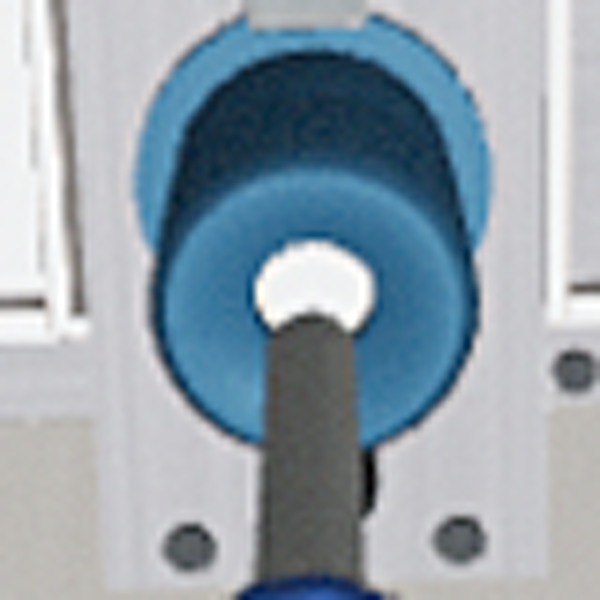

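Hole centre at crop (316,310), and the tip projects to about (312,324) once lowered, so it needs ~1.5 mm more along tool x.

Emit:
{"method": "arm_command", "body": {
  "steps": [
    [[0.15,0.05,0.2],0],
    [[0.15,0.05,0.5],0],
    [[0.15,0.05,0.8],0],
    [[0.15,0.05,1.1],0],
    [[0.15,0.05,1.4],0],
    [[0.15,0.05,1.6],0],
    [[0.15,0.05,1.6],0]
  ]
}}

```text
time: 7.3
position: [0.6465, 0.1876, 0.2523]
orientation: [-180.0, 0.0, 99.2]
contact_force: [-0.5, -0.0, -1.0]
opening: 0.245
finger_force: 40.0
```

```bash
python3 - <<'E'
from h import *
to(.6465,.1845,.2593)
a=imaging.capture("wrist")
print(r.read_state()["moment"])
W=cv2.resize(a[150:230,215:295,::-1],(480,480),interpolation=cv2.INTER_CUBIC)
cv2.imwrite("pics/c5.png",W)
E
```

```text
t 7.3 pos [0.6465 0.1876 0.2523] yaw [-180.     0.    99.2] shift cm [-0.31 -0.05 -0.7 ]
[-0.10747445  0.01293451  0.01281932]
```

View pics/c5.png

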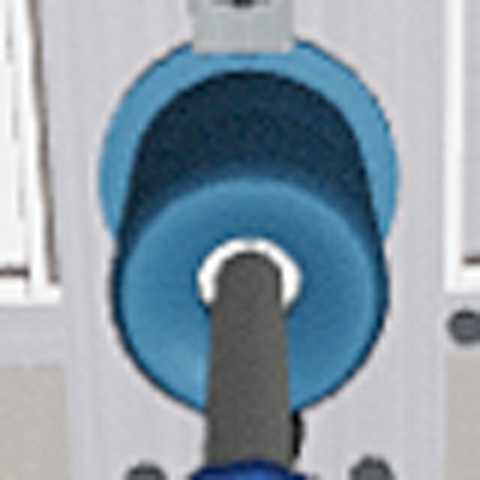

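The tip sits centred in the hole with no contact force. Pushing down.

Emit:
{"method": "arm_command", "body": {
  "steps": [
    [[0,0,0.5],0],
    [[0,0,1.2],0],
    [[0,0,1.9],0],
    [[0,0,2.6],0],
    [[0,0,3.3],0],
    [[0,0,3.8],0],
    [[0,0,4.0],0],
    [[0,0,4.0],0]
  ]
}}

```text
time: 8.15
position: [0.6483, 0.1879, 0.2144]
orientation: [179.8, -0.0, 99.2]
contact_force: [-0.8, -0.1, 6.2]
opening: 0.248
finger_force: 40.0
```

Emit:
{"method": "arm_command", "body": {
  "steps": [
    [[0,0,0.4],0],
    [[0,0,0.9],0],
    [[0,0,1.4],0],
    [[0,0,1.8],0],
    [[0,0,2.2],0],
    [[0,0,2.5],0],
    [[0,0,2.5],0],
    [[0,0,2.5],0]
  ]
}}

```text
time: 8.95
position: [0.6465, 0.1876, 0.1874]
orientation: [-180.0, 0.0, 99.2]
contact_force: [-0.3, 0.7, -1.2]
opening: 0.249
finger_force: 40.0
```

```bash
python3 - <<'E'
from h import *
to(.6465,.1845,.185)
a=imaging.capture("scene")
print(r.read_state()["moment"],blobs(a[130:220,230:330].copy(),(5,130,120),(20,255,255),3))
E
```

```text
t 8.95 pos [0.6465 0.1876 0.1874] yaw [-180.     0.    99.2] shift cm [-0.31 -0.05  0.24]
[-0.09069791  0.08101386 -0.05788398] []
```

Force rose to ~6 N, then fell to zero with the tip at ~0.095, so the tube has probably dropped. Retracting and checking through the hole.

Emit:
{"method": "arm_command", "body": {
  "steps": [
    [[0,0,-1],0],
    [[0,0,-3],0],
    [[0,0,-5],0],
    [[0,0,-7],0],
    [[0,0,-9],0],
    [[0,0,-10.3],0],
    [[0,0,-10.5],0],
    [[0,0,-10.5],0]
  ]
}}

```text
time: 9.8
position: [0.6466, 0.1877, 0.2928]
orientation: [180.0, -0.0, 99.2]
contact_force: [0.1, 0.6, -0.6]
opening: 0.251
finger_force: 40.0
```

```bash
python3 - <<'E'
from h import *
to(.4591,-.0946,.29)
a=imaging.capture("wrist");b=imaging.capture("scene")
W=cv2.resize(a[130:330,160:360,::-1],(400,400),interpolation=cv2.INTER_CUBIC)
S=cv2.resize(b[120:220,230:330,::-1],(400,400),interpolation=cv2.INTER_CUBIC)
cv2.imwrite("pics/c6.png",np.hstack([W,S]))
E
```

```text
t 9.8 pos [0.6466 0.1877 0.2928] yaw [180.   -0.   99.2] shift cm [-24.86 -23.04   0.27]
```

View pics/c6.png

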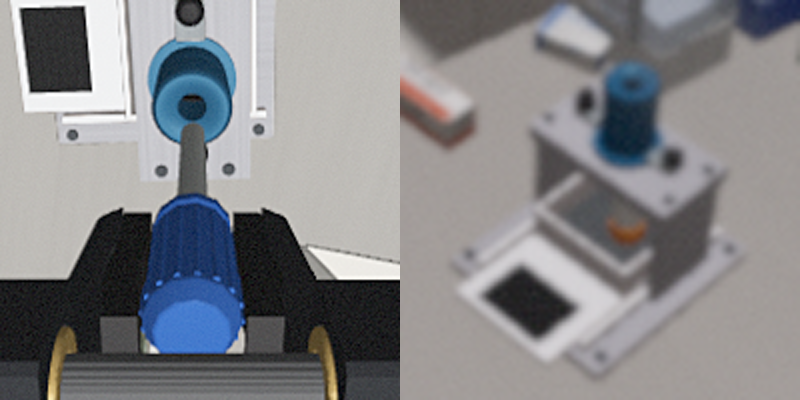

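The hole is now dark in the wrist view, and the orange cap lies in the tray (scene crop 627,225): the tube is out. I'll return the rod to its pick pose.

Emit:
{"method": "arm_command", "body": {
  "steps": [
    [[-1.7,-1.6,0],0],
    [[-5.1,-4.8,0],0],
    [[-8.6,-8,0],0],
    [[-12,-11.2,0],0],
    [[-15.5,-14.4,0],0],
    [[-19,-17.7,0],0],
    [[-22.5,-20.9,0],0],
    [[-24.8,-23,0],0]
  ]
}}

```text
time: 10.7
position: [0.4567, -0.0967, 0.2921]
orientation: [-179.9, -0.0, 99.1]
contact_force: [0.4, 0.3, -0.7]
opening: 0.246
finger_force: 40.0
```

Emit:
{"method": "arm_command", "body": {
  "steps": [
    [[0,0,2],0],
    [[0,0,4],0],
    [[0,0,6],0],
    [[0,0,7],0],
    [[0,0,7],0],
    [[0,0,7],0],
    [[0,0,7],0]
  ]
}}

```text
time: 11.4
position: [0.46, -0.0941, 0.2235]
orientation: [179.9, 0.0, 99.2]
contact_force: [0.7, -0.1, -0.4]
opening: 0.247
finger_force: 40.0
```

```bash
python3 - <<'E'
from h import *
to(.4591,-.0946,.0988)
E
```

```text
t 11.4 pos [ 0.46   -0.0941  0.2235] yaw [179.9   0.   99.2] shift cm [-0.03 -0.12 12.47]
```

Emit:
{"method": "arm_command", "body": {
  "steps": [
    [[-0.05,-0.1,1],0],
    [[-0.05,-0.1,2.5],0],
    [[-0.05,-0.1,4],0],
    [[-0.05,-0.1,5.5],0],
    [[-0.05,-0.1,6.5],0],
    [[-0.05,-0.1,7.5],0],
    [[-0.05,-0.1,8],0],
    [[-0.05,-0.1,8],0]
  ]
}}

```text
time: 12.2
position: [0.4582, -0.0946, 0.1423]
orientation: [-180.0, -0.0, 99.2]
contact_force: [0.6, -0.3, -0.5]
opening: 0.251
finger_force: 40.0
```

```bash
python3 - <<'E'
from h import *
to(.4591,-.0946,.0988)
E
```

```text
t 12.2 pos [ 0.4582 -0.0946  0.1423] yaw [-180.    -0.    99.2] shift cm [-0.01  0.09  4.35]
```

Emit:
{"method": "arm_command", "body": {
  "steps": [
    [[0,0.05,0.8],0],
    [[0,0.05,1.6],0],
    [[0,0.05,2.4],0],
    [[0,0.05,3.2],0],
    [[0,0.05,3.8],0],
    [[0,0.05,4.1],0],
    [[0,0.05,4.3],0],
    [[0,0.05,4.3],0]
  ]
}}

```text
time: 13.0
position: [0.459, -0.0946, 0.0996]
orientation: [-180.0, 0.0, 99.2]
contact_force: [0.2, 0.4, -1.0]
opening: 0.254
finger_force: 40.0
```

Emit:
{"method": "arm_command", "body": {
  "steps": [
    [[0,0,0.1],0],
    [[0,0,0.15],0],
    [[0,0,0.15],0]
  ]
}}

```text
time: 13.3
position: [0.4595, -0.0947, 0.0988]
orientation: [179.9, 0.0, 99.2]
contact_force: [-0.7, 0.2, 4.1]
opening: 0.252
finger_force: 40.0
```

Emit:
{"method": "arm_command", "body": {
  "steps": [
    [[0,0,0],0],
    [[0,0,0],0],
    [[0,0,0],0],
    [[0,0,0],0],
    [[0,0,0],0]
  ],
  "jaw": 6
}}

```text
time: 13.8
position: [0.459, -0.0945, 0.0982]
orientation: [-180.0, -0.0, 99.2]
contact_force: [0.3, -0.8, 0.1]
opening: 0.671
finger_force: 0.0
```

Emit:
{"method": "arm_command", "body": {
  "steps": [
    [[0,0,-1],0],
    [[0,0,-3],0],
    [[0,0,-6],0],
    [[0,0,-9],0],
    [[0,0,-12],0],
    [[0,0,-14],0],
    [[0,0,-14.5],0],
    [[0,0,-14.5],0]
  ]
}}

```text
time: 14.6
position: [0.4593, -0.0945, 0.2438]
orientation: [179.9, -0.0, 99.2]
contact_force: [-0.1, 0.3, -0.2]
opening: 0.681
finger_force: 0.0
```

```bash
python3 - <<'E'
from h import *
for s in "ab":
  b=imaging.capture("top")
a=imaging.capture("scene")
for n,i in(("top",b),("scene",a)):
  print(n,[x for x in blobs(i,(105,150,60),(125,255,255)) if x[0][1]>150]); print([x for x in blobs(i,(22,150,100),(32,255,255)) if x[0][1]>150])
  print([x for x in blobs(i,(5,150,120),(18,255,255),3)])
to(.5505,.1665,.24)
print(r.read_state()["joints"])
E
```

```text
top [([469, 181, 4, 13, 25], [470.7, 187.2]), ([340, 219, 12, 9, 83], [346.0, 223.0]), ([301, 230, 15, 13, 152], [308.2, 235.7]), ([312, 257, 16, 15, 177], [319.5, 263.8])]
[]
[([355, 112, 30, 40, 91], [376.5, 124.4]), ([357, 117, 3, 3, 7], [357.9, 118.1]), ([363, 117, 4, 3, 10], [364.5, 118.0]), ([370, 117, 4, 3, 8], [371.2, 118.1]), ([375, 116, 4, 3, 8], [376.8, 116.9]), ([368, 121, 5, 4, 11], [370.5, 122.5]), ([355, 122, 6, 5, 17], [357.5, 123.7]), ([363, 123, 6, 5, 12], [365.3, 124.6]), ([376, 122, 3, 3, 8], [377.1, 122.9]), ([355, 128, 2, 3, 5], [355.6, 128.8]), ([358, 129, 6, 5, 11], [360.0, 131.1]), ([364, 129, 4, 4, 10], [365.7, 130.2]), ([370, 128, 4, 3, 9], [371.4, 129.1]), ([377, 128, 3, 3, 7], [378.0, 128.7]), ([370, 133, 5, 5, 15], [372.1, 135.3]), ([373, 132, 4, 1, 4], [374.5, 132.0]), ([356, 134, 7, 5, 16], [359.1, 136.2]), ([365, 135, 4, 4, 14], [366.5, 136.5]), ([377, 134, 4, 3, 10], [378.5, 135.0]), ([356, 139, 2, 4, 5], [356.8, 140.2]), ([359, 141, 6, 5, 13], [361.1, 143.1]), ([364, 140, 6, 5, 16], [366.6, 142.1]), ([371, 140, 5, 5, 14], [373.3, 141.8]), ([378, 140
[... 615 characters left out ...]
1, 164.3]), ([359, 164, 7, 5, 17], [361.9, 166.2]), ([368, 165, 3, 3, 8], [368.9, 166.1]), ([381, 164, 3, 4, 11], [381.9, 165.6]), ([131, 171, 28, 7, 48], [144.3, 174.0]), ([382, 170, 3, 5, 10], [382.7, 171.9]), ([383, 176, 2, 5, 9], [383.4, 178.2]), ([365, 186, 2, 2, 4], [365.5, 186.5])]
scene [([257, 234, 11, 13, 83], [260.6, 240.8]), ([237, 245, 13, 25, 259], [243.4, 256.1]), ([291, 259, 9, 16, 114], [294.8, 266.2])]
[([313, 280, 11, 17, 131], [317.9, 287.3])]
[([337, 244, 73, 65, 2016], [371.4, 275.9])]
t 14.75 pos [ 0.4582 -0.0944  0.2422] yaw [-179.9   -0.    99.2] shift cm [24.27 13.29  0.2 ]
[-22.2066092   13.90885602  33.14799237 115.99661011  -9.47363345
  52.78252611  25.17320386]
```

The rod is back exactly where it was: top blob (346,223), scene blob (295,266). Next the tray: I'll turn the hand so the camera faces away from the stand and go above the pad.

Emit:
{"method": "arm_command", "body": {
  "steps": [
    [[1.5,0.8,0],-0.1],
    [[4.5,2.5,0],-0.25],
    [[8,4.4,0],-0.4],
    [[12,6.6,0],-0.54],
    [[16,8.8,0],-0.68],
    [[20,11,0],-0.82],
    [[23,12.6,0],-0.96],
    [[24.3,13.3,0],-1.1]
  ],
  "jaw": 0
}}

```text
time: 15.55
position: [0.5509, 0.1708, 0.2414]
orientation: [-180.0, -0.1, 162.8]
contact_force: [0.5, -1.1, -0.7]
opening: 0.006
finger_force: 0.0
```

Emit:
{"method": "arm_command", "body": {
  "steps": [
    [[0,0,0],-0.13],
    [[0,0,1],-0.27],
    [[0,0,3],-0.4],
    [[0,0,5],-0.5],
    [[0,0,6],-0.5],
    [[0,0,6],-0.5],
    [[0,0,6],-0.5]
  ]
}}

```text
time: 16.25
position: [0.5514, 0.1665, 0.1832]
orientation: [-180.0, -0.0, -169.2]
contact_force: [0.7, 0.9, 0.4]
opening: 0.007
finger_force: 0.0
```

```bash
python3 - <<'E'
from h import *
to(.5505,.1665,.02)
c=imaging.get_calibration("wrist")
a=imaging.capture("wrist");cv2.imwrite("pics/w7.png",a[:,:,::-1])
c2=imaging.get_calibration("top");b=imaging.capture("top");cv2.imwrite("pics/t7.png",b[:,:,::-1])
P=np.linalg.inv(c["pose"])
q=P@[.5505,.1665,.019,1];print(c["fx"]*q[0]/q[2]+c["cx"],c["fy"]*q[1]/q[2]+c["cy"])
E
```

```text
t 16.25 pos [0.5514 0.1665 0.1832] yaw [-180.    -0.  -169.2] shift cm [8.000e-02 1.000e-02 1.632e+01]
256.8767770905581 172.37873402007136
```

```bash
python3 - <<'E'
from h import *
a=cv2.imread("pics/w7.png")[:,:,::-1].copy();c=imaging.get_calibration("wrist")
for s,ce in blobs(a,(0,0,0),(180,255,45),300):print(s,ce,np.round(onz(c,*ce,.019),4))
E
```

```text
[228, 153, 58, 40, 698] [254.6, 171.6] [0.5511 0.1644 0.019 ]
[0, 234, 512, 139, 12745] [254.1, 287.0] [0.694  0.1909 0.019 ]
[0, 338, 42, 46, 1608] [17.2, 362.0] [ 0.8722 -0.1007  0.019 ]
[470, 338, 42, 46, 1591] [494.0, 362.1] [0.7509 0.53   0.019 ]
```

Emit:
{"method": "arm_command", "body": {
  "steps": [
    [[0,0,3],0],
    [[0,0,7],0],
    [[0,0,11],0],
    [[0,0,14],0],
    [[0,0,15],0],
    [[0,0,15.5],0],
    [[0,0,15.5],0],
    [[0,0,15.5],0]
  ]
}}

```text
time: 17.15
position: [0.5526, 0.167, 0.0299]
orientation: [180.0, 0.2, -169.1]
contact_force: [1.0, 0.2, -0.1]
opening: 0.006
finger_force: 0.0
```

Emit:
{"method": "arm_command", "body": {
  "steps": [
    [[0,0,0.4],0],
    [[0,0,0.8],0],
    [[0,0,1.0],0],
    [[0,0,1.1],0],
    [[0,0,1.2],0],
    [[0,0,1.2],0]
  ]
}}

```text
time: 17.75
position: [0.5536, 0.1671, 0.0192]
orientation: [180.0, 0.2, -169.1]
contact_force: [-4.6, -1.3, 24.4]
opening: 0.007
finger_force: 12.8
```

Emit:
{"method": "arm_command", "body": {
  "steps": [
    [[0,0,-0.08],0],
    [[0,0,-0.08],0],
    [[0,0,-0.08],0]
  ]
}}

```text
time: 18.05
position: [0.5536, 0.1672, 0.0193]
orientation: [180.0, 0.2, -169.1]
contact_force: [-2.1, -0.7, 17.8]
opening: 0.006
finger_force: 8.8
```

Emit:
{"method": "arm_command", "body": {
  "steps": [
    [[0.2,0,-0.07],0],
    [[0.6,0,-0.07],0],
    [[1.2,0,-0.07],0],
    [[1.8,0,-0.07],0],
    [[2.4,0,-0.07],0],
    [[3.0,0,-0.07],0],
    [[3.4,0,-0.07],0],
    [[3.5,0,-0.07],0]
  ]
}}

```text
time: 18.85
position: [0.5193, 0.1605, 0.0194]
orientation: [180.0, 0.3, -169.1]
contact_force: [1.9, -0.8, 9.8]
opening: 0.003
finger_force: 4.9
```

```bash
python3 - <<'E'
from h import *
to(.4677,.1505,.0193)
c=imaging.get_calibration("top");a=imaging.capture("top");cv2.imwrite("pics/t8.png",a[:,:,::-1])
hsv=cv2.cvtColor(a,cv2.COLOR_RGB2HSV)
for s,ce in blobs(a[150:230,190:270].copy(),(5,130,80),(20,255,255),3):print(s,ce)
E
```

```text
t 18.85 pos [0.5193 0.1605 0.0194] yaw [ 180.     0.3 -169.1] shift cm [ 5.25 -0.01 -0.02]
```

Emit:
{"method": "arm_command", "body": {
  "steps": [
    [[0.4,0,0.03],0],
    [[1.1,0,0.03],0],
    [[1.8,0,0.03],0],
    [[2.5,0,0.03],0],
    [[3.2,0,0.03],0],
    [[3.9,0,0.03],0],
    [[4.4,0,0.03],0],
    [[4.5,0,0.03],0]
  ]
}}

```text
time: 19.7
position: [0.4755, 0.152, 0.0193]
orientation: [180.0, 0.3, -169.1]
contact_force: [1.1, -0.2, 14.2]
opening: 0.003
finger_force: 7.0
```

Emit:
{"method": "arm_command", "body": {
  "steps": [
    [[0.2,0,0],0],
    [[0.5,0,0],0],
    [[0.8,0,0],0],
    [[1.1,0,0],0],
    [[1.2,0,0],0],
    [[1.2,0,0],0]
  ]
}}

```text
time: 20.3
position: [0.4652, 0.1499, 0.0193]
orientation: [180.0, 0.5, -169.1]
contact_force: [4.1, -0.5, 13.5]
opening: 0.006
finger_force: 6.5
```

Emit:
{"method": "arm_command", "body": {
  "steps": [
    [[0.15,0,0.02],0],
    [[0.3,0,0.02],0],
    [[0.3,0,0.02],0]
  ]
}}

```text
time: 20.6
position: [0.4638, 0.1499, 0.0193]
orientation: [179.9, 0.7, -169.2]
contact_force: [6.8, 0.3, 10.1]
opening: 0.005
finger_force: 5.1
```

Emit:
{"method": "arm_command", "body": {
  "steps": [
    [[0,0,-0.4],0],
    [[0,0,-2],0],
    [[0,0,-5],0],
    [[0,0,-9],0],
    [[0,0,-14],0],
    [[0,0,-18],0],
    [[0,0,-21],0],
    [[0,0,-22],0]
  ]
}}

```text
time: 21.4
position: [0.4589, 0.149, 0.2401]
orientation: [179.9, 0.2, -169.1]
contact_force: [0.1, -0.0, -0.1]
opening: 0.008
finger_force: 0.0
```

Emit:
{"method": "arm_command", "body": {
  "steps": [
    [[0,-4,0],0],
    [[0,-9,0],0],
    [[0,-14,0],0],
    [[0,-18,0],0],
    [[0,-20,0],0],
    [[0,-20,0],0],
    [[0,-20,0],0]
  ]
}}

```text
time: 22.1
position: [0.495, -0.0472, 0.2362]
orientation: [180.0, -0.1, -169.1]
contact_force: [0.1, -0.3, 0.1]
opening: 0.001
finger_force: 0.0
```

```bash
python3 - <<'E'
from h import *
to(.4677,.1505,.0193)
c=imaging.get_calibration("top");a=imaging.capture("top");b=imaging.capture("scene")
m=blobs(a[190:260,210:275].copy(),(0,0,0),(180,255,55),60)
for s,ce in m:
  p=onz(c,ce[0]+210,ce[1]+190,.019);print(s,np.round(p,4),np.linalg.norm(p[:2]-[.6465,.1845]))
A=cv2.resize(a[120:245,180:280,::-1],(400,500),interpolation=cv2.INTER_CUBIC)
B=cv2.resize(b[120:320,220:380,::-1],(400,500),interpolation=cv2.INTER_CUBIC)
cv2.imwrite("pics/end.png",np.hstack([A,B]))
E
```

```text
t 22.1 pos [ 0.495  -0.0472  0.2362] yaw [ 1.800e+02 -1.000e-01 -1.691e+02] shift cm [-1.1  19.91 21.7 ]
[17, 23, 25, 20, 377] [0.4672 0.1504 0.019 ] 0.18248735929686
```

View pics/end.png

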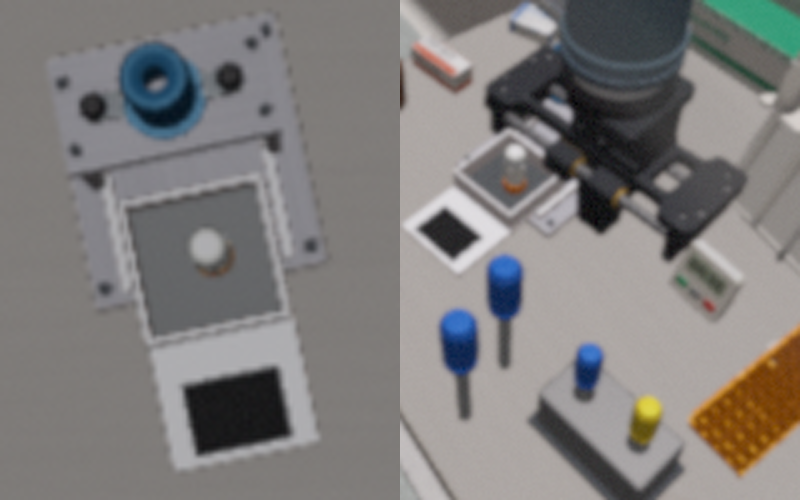

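The picture shows the tray out in front with the tube standing in it on its orange cap, and both rods in the block. I'll check the travel with the same mask on the before and after pictures.

```bash
python3 - <<'E'
from h import *
c=imaging.get_calibration("top");a=imaging.capture("top");o=cv2.imread("pics/top0.png")[:,:,::-1].copy()
P=[]
for i,v0 in((o,165),(a,195)):
  for s,ce in blobs(i[v0:v0+65,210:275].copy(),(0,0,0),(180,255,75),150):
    p=onz(c,ce[0]+210,ce[1]+v0,.019);print(s,ce,np.round(p,4));P.append(p)
print(np.linalg.norm(P[0]-P[-1]))
E
```

```text
[9, 13, 26, 21, 403] [21.6, 22.8] [0.5535 0.167  0.019 ]
[16, 17, 26, 21, 403] [28.8, 27.3] [0.4675 0.1502 0.019 ]
0.08767260948360296
```

```bash
python3 -c "
from bench import r
print(r.hand_in())"
```

```text
the job is handed in; nothing more can be done
None
```

The tube was pushed out and stands in the catch tray, the thin rod is back in its socket, the tray is drawn out to its stop, and I handed the job in at about 22 s of the 67 s allowed.

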